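# Load a lid into the push dispenser and click its tray home

### The job

Press the sprung release button on top of the white dispenser so that its tray pops out, set the loose grey lid down flat in the tray's pocket with its stub upward, let go, then push the tray home by feel until it clicks and stays in. Be gentle: never lean on the button or the tray with more than 25 N, and do not shove the other things on the shelf.

Things in the scene. Friction and masses are not known exactly. Their poses are not given: they have to be found in the camera images.
- dispenser: White plastic box fixed to the shelf, 150 (x) x 88 (y) x 56 mm high; origin at the centre of its underside; its front, from which the tray comes, faces its own -x. Its position and yaw vary.
- release_top (a point): Centre of the top of the round grey release button, 26 mm diameter, on top of the dispenser (68 mm above the shelf, 18 mm behind the dispenser's centre). Pressed straight down, travel 7 mm, 3 N to start and 5 N at its bottom stop; the tray lets go after 3 to 5 mm. Button and hook are one: they ride up to 20 mm towards the dispenser's +x as the tray is pushed in.
- release (a joint): Button travel in m: 0 up, 0.007 fully pressed; it springs back up.
- tray (a joint): Tray travel in m: about 0 latched home, 0.075 popped out (along the dispenser's -x), negative if pushed beyond home. A spring drives it out (4.4 N at home, 1.4 N out) unless latched. The hook snaps only once the tray is pushed to somewhere from home to 19 mm beyond it (differs each time, not measurable beforehand). Let go after the click, it returns to about 0 and stays; otherwise it comes out again.
- tray_front (a point): Centre of the outer face of the tray's front panel, axes as the dispenser's; push it towards +x. Panel 76 mm wide, 8 to 44 mm above the shelf, 26 mm thick; home, it stands 28 mm proud of the dispenser. The push takes 2 to 6 N at first, about 8 to 11 N at the hook, and 2 to 3 mm after the click it meets a firm stop where the force climbs steeply.
- tray_pocket (a point): Centre of the floor of the tray's pocket, 10 mm above the shelf, 56 mm behind the front face, axes as the dispenser's. The pocket is 60 mm (x) by 64 mm (y), open above; side and rear walls stand 12 mm above its floor, the front panel 34 mm. With the tray out, it is 47 mm in front of the dispenser's 56 mm high front.
- lid_grip (a point): The loose grey canister lid: disc of 42 mm diameter, 7 mm thick, with a stub of 16 mm diameter rising 18 mm from its middle (25 mm high in all, about 30 g), lying flat on the shelf, stub up. The point is on its axis, 16 mm above its underside (middle of the stub); z is up the stub. Grip it by the stub.
- canister0: Grey canister with lid, 51 mm diameter, 72 mm high, standing in the row on a wooden strip; origin at its underside. Leave alone.
- canister1: Like canister0. Leave alone.
- canister2: Grey canister without a lid, 48 mm diameter, 52 mm high, in the same row; origin at its underside. Leave alone.
- canister3: Like canister0. Leave alone.
- tripod_head: Black tripod ball head with a lever, 54 mm diameter, 73 mm high, the lever's tip 50 mm from the axis; origin at its underside. It and the lid may lie on either side. Leave alone.
- paperweight: Glass dome, 72 mm diameter, 37 mm high; origin at its underside. Leave alone.
- viewer: Compact black plastic viewer, 75 x 62 x 45 mm; origin at its underside. Leave alone.
Mind the look-alikes: they are no part of the job. Leave any orange or red look-alike of the part that bears lid_grip alone.

How it is judged:
On the way, in this order (a step that is already met when the one before it is completed fails the run):
1. the release is pressed and the tray pops out (value of joint tray above 0.06 m and value of joint release below 0.0015 m), for 0.1 s.
2. the lid lies flat in the pocket of the open tray, let go (value of joint tray above 0.05 m and z of lid_grip in the frame of tray_pocket between 0.012 and 0.019 m and horizontal distance between lid_grip and tray_pocket below 0.017 m and angle between lid_grip's own z axis and vertical below 0.12 rad and contact force between the fingers and lid below 0.05 N), for 0.2 s.
At the end, for the whole second after the job is handed in: The tray is latched home by itself (joint within -3 to +4 mm, button up to 1.5 mm) with the lid lying flat (within 0.12 rad), at rest, on the floor of its pocket, centres within 17 mm (value of joint tray between -0.003 and 0.004 m and value of joint release below 0.0015 m and z of lid_grip in the frame of tray_pocket between 0.012 and 0.019 m and horizontal distance between lid_grip and tray_pocket below 0.017 m and angle between lid_grip's own z axis and vertical below 0.12 rad and linear speed of lid below 0.02 m/s); the robot touches nothing.
It fails at once if the robot presses the tray with more than 25 N (contact force between any of the fingers, the arm and tray above 25 N).
It fails at once if the robot presses the release button with more than 25 N (contact force between any of the fingers, the arm and release above 25 N).
It fails at once if a bystander is shoved more than 20 mm (distance of any of canister0, canister1, canister2, canister3, tripod_head, paperweight, viewer from where it was at the start of the episode above 0.02 m).
It also fails if it takes over 72 s, if anything falls off the work surface, if the arm or the gripper's body presses on something with over 40 N, if the wrist force passes 120 N, or if a joint passes its speed limit or range.

### The arm

A 6-joint arm with a two-finger parallel gripper is mounted at the origin on the work surface. World frame = base frame: x ahead of the robot, y to its left, z up, the work surface at z = 0. Lengths are in m, angles in rad, forces in N, time in s.
With the tool pointing down it reaches from about 0.25 to 0.85 m from the base axis. Payload 12.5 kg.
Tool frame: the origin (TCP) lies at the very end of the fingers, on their centre line; the grasp point (between the pads) lies 19 mm behind it; z points along the fingers, y is the line along which they close (so a half turn about z gives the same grasp; the last joint's range is limited). The gripper opens to 93 mm and grips with 3 to 60 N. Pads are 15 mm wide; open, the fingers measure 128 mm over their backs; the gripper's body (75 mm by 188 mm) begins 65 mm behind the grasp point.
Start: joints at [-1.19, 0.351, 1.652, -0, 1.139, -0.085], TCP at [0.247, -0.491, 0.219] pointing down, gripper open.
Joint ranges: [-2.75, 2.75], [-0.79, 2.1], [0.01, 2.65], [-1.57, 4.71], [0.07, 3.14], [-2.87, 2.87]. Speed limits (rad/s): [2.22, 2.22, 2.79, 3.14, 3.14, 3.14].

### API

Orientations are given as a unit quaternion [x, y, z, w].
In Python, from bench import r gives the robot as it stands. Calls block until the motion is done:
- r.reach(position, orientation): joint-space move of the TCP to a pose.
- r.move_linear(position, rotation=None, rate=0.15): straight line of the TCP; rotation=None keeps the orientation; rate is the mean speed in m/s.
- r.set_joints(angles): joint-space move.
- r.gripper_to(opening, newtons=None): finger opening in m; newtons is the grip in N (None keeps the last); returns when the fingers have stopped.
- r.sleep(seconds).
- r.inverse_kinematics(position, orientation): joint angles nearest the present ones, or None.
- r.get_state(): the state.
- r.capture(name): name is "side" or "top"; returns (picture, depth): 480x640x3 uint8, red, green, blue; 480x640 float32, m along the optical axis (not along the pixel's ray), 0 where there is no reading.
- r.calibration(name): a dict with "vfov" (degrees; the focal length in pixels is half the picture's height over the tangent of half this angle, whatever the lens; pixels are square), "cx", "cy" (the principal point, pixels), "R" (3x3) and "t" (3): a world point X has camera coordinates R X + t. Camera axes: x right, y down, z forward; pixel columns grow to the right and rows downward; lengths in m; the calibration is good to about 2 mm. A picture is of the moment at which its call begins. calibration takes no time and is no camera call.
A pose or a line that the arm cannot do raises r.MotionError and nothing moves.
- r.hand_in(): hands the job in; it is judged then, once.
The state is a dict: "time_s": time; "joint_positions": joint angles; "joint_velocities": joint speeds; "tau": joint torques, N m; "ee_pos": TCP position; "eef_rot": TCP orientation; "ft_force": force on the tool from outside, world axes, zero at the start; "wrist_torque": the same for the moment, N m; "grip_width": finger opening in m; "gripper_force": force on a finger pad.
Only numpy, scipy, OpenCV 4.12 (cv2) and the standard library are available. Lean on these libraries where they do the work, as an engineer would, in place of code of your own. Each camera call takes 0.05 s, during which the arm holds its last target. There are 200 camera calls.

## Working session

There is one attempt and no reset: what is moved stays moved. The work goes in short steps, each a Python script; the robot and the scene stay as the last script left them, time stands still between calls to the robot, and variables do not carry over. Pictures are saved under pics/ and viewed, at most 10 in all, crops included, and the job is handed in when it is done.

```bash
ls; mkdir -p pics; python3 - <<'E'
from bench import r
import cv2,numpy as np
for n in("top","side"):
    p,d=r.capture(n); cv2.imwrite(f"pics/{n}0.png",p[:,:,::-1]); np.save(f"{n}0.npy",d)
    c=r.calibration(n); print(n,c, (d==0).mean())
print(r.get_state())
E
```

```text
pics
top {'vfov': 48.590604924948266, 'cx': 322.40730990404074, 'cy': 236.43397640446543, 'R': array([[-0.02471105, -0.9996852 ,  0.00434387],
       [-0.98411235,  0.02356145, -0.17597655],
       [ 0.17581881, -0.00862342, -0.98438477]]), 't': array([0.06081466, 0.58415167, 1.04355674])} 0.003990885416666667
side {'vfov': 54.098148719873635, 'cx': 311.39975492639644, 'cy': 237.01824272755147, 'R': array([[-0.94647022, -0.32243061,  0.01525239],
       [-0.2424247 ,  0.6788313 , -0.69312216],
       [ 0.21313   , -0.65971704, -0.72065875]]), 't': array([0.54981988, 0.17840742, 0.85677469])} 0.0038704427083333334
{'time_s': 0.1, 'joint_positions': array([-1.18958161e+00,  3.51159416e-01,  1.65234280e+00,  3.89188365e-05,
        1.13911623e+00, -8.46255902e-02]), 'joint_velocities': array([ 0.00151211, -0.00089124, -0.00059492, -0.00106282, -0.00013214,
       -0.00180905]), 'tau': array([-3.10187443e-04, -4.98028529e+01, -2.85704613e+01,  6.99929637e-02,
        2.38553889e-02, -5.50385346e-05]), 'ee_pos': array([ 0.2469505 , -0.49110014,  0.21817441]), 'eef_rot': array([ 9.72998269e-01,  2.30811840e-01, -5.83044920e-05, -5.09873797e-04]), 'ft_force': array([-0.68742917, -0.03910697,  0.03098075]), 'wrist_torque': array([ 0.00785561, -0.00449174, -0.00029315]), 'gripper_force': 0.0, 'grip_width': 0.09305922317816938}
```

View pics/top0.png

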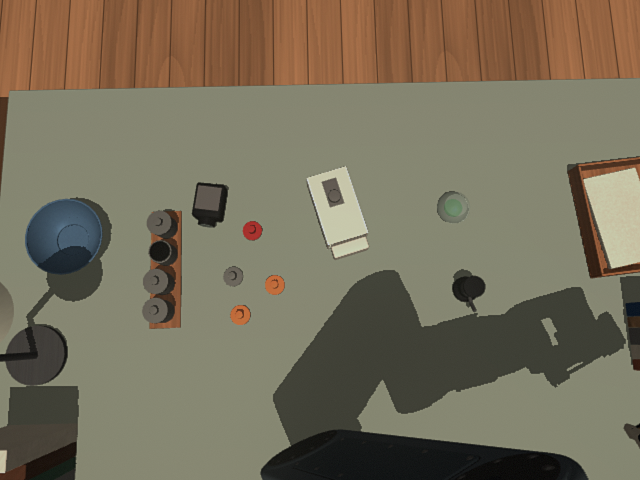

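View pics/side0.png

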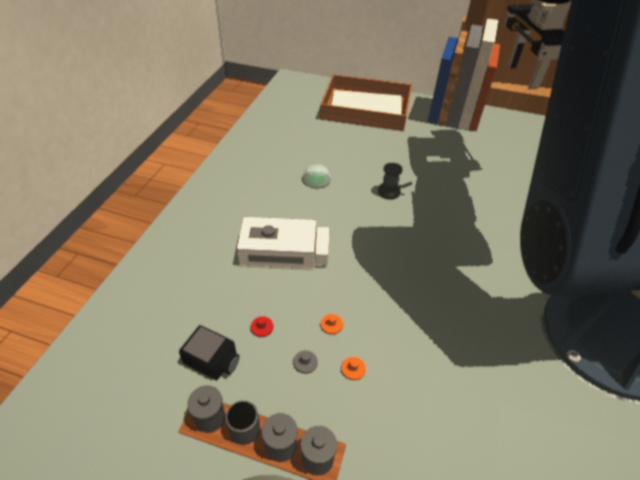

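The top view shows the dispenser around (337,210) with its front at (350,247), towards the robot. The button is near (333,192). The grey lid lies at (233,276), with red and orange decoys around it. The ball head is off to the right at (468,288) and the canister row is on the left. Next I compute the positions.

```bash
cat > h.py <<'E'
from bench import r
import cv2,numpy as np
from scipy.spatial.transform import Rotation as Ro
def cam(n):
    c=r.calibration(n); return c,240/np.tan(np.radians(c["vfov"]/2))
def ray(n,uv,z):
    c,f=cam(n); uv=np.atleast_2d(np.asarray(uv,float))
    d=np.c_[(uv[:,0]-c["cx"])/f,(uv[:,1]-c["cy"])/f,np.ones(len(uv))]@c["R"]
    o=-c["R"].T@c["t"]; return o+d*((z-o[2])/d[:,2])[:,None]
def proj(n,P):
    c,f=cam(n); q=np.atleast_2d(P)@c["R"].T+c["t"]; return np.c_[q[:,0]/q[:,2]*f+c["cx"],q[:,1]/q[:,2]*f+c["cy"]]
def cloud(n,d):
    c,f=cam(n); v,u=np.mgrid[:480,:640]
    q=np.stack([(u-c["cx"])/f*d,(v-c["cy"])/f*d,d],-1); return (q-c["t"])@c["R"]
def down(yaw): # tool z down, tool x along heading yaw
    return (Ro.from_euler('z',yaw)*Ro.from_quat([1,0,0,0])).as_quat()
E
python3 - <<'E'
from h import *
for n,box in(("top",(290,380,150,270)),("side",(225,340,205,275))):
    im=cv2.imread(f"pics/{n}0.png"); d=np.load(f"{n}0.npy"); P=cloud(n,d)
    x0,x1,y0,y1=box; m=np.zeros((480,640),np.uint8); m[y0:y1,x0:x1]=1
    top=((P[...,2]>.048)&(P[...,2]<.064)&(m>0)).astype(np.uint8)
    white=((im.min(2)>165)&(m>0)).astype(np.uint8)
    for nm,k in(("depth",top),("white",white),("both",top&white)):
        cs=max(cv2.findContours(k,cv2.RETR_EXTERNAL,cv2.CHAIN_APPROX_NONE)[0],key=cv2.contourArea)
        W=ray(n,cs[:,0]+0.0,.056)[:,:2]
        (c,s,a)=cv2.minAreaRect((W*1000).astype(np.float32)); print(n,nm,c,s,a)
    hi=(P[...,2]>.062)&(P[...,2]<.08)&(m>0); print("btn",hi.sum(),np.median(P[hi],0),P[hi].mean(0))
    fr=(P[...,2]>.036)&(P[...,2]<.048)&(m>0);print("front",fr.sum(),P[fr].mean(0))
    # lid
    u,v=(233,276) if n=="top" else (305,361)
    L=np.zeros_like(m); L[v-20:v+20,u-20:u+20]=1
    hsv=cv2.cvtColor(im,cv2.COLOR_BGR2HSV)
    g=((hsv[...,2]<115)&(hsv[...,1]<60)&(L>0)).astype(np.uint8)
    c=max(cv2.findContours(g,cv2.RETR_EXTERNAL,cv2.CHAIN_APPROX_NONE)[0],key=cv2.contourArea)
    e=cv2.fitEllipse(c); print("lid",e, ray(n,e[0],.006))
    st=(P[...,2]>.018)&(L>0); print("stub",st.sum(),P[st].mean(0) if st.any() else 0, P[st][:,2].max() if st.any() else 0)
im=cv2.imread("pics/top0.png"); s=cv2.imread("pics/side0.png")
a=cv2.resize(im[160:300,210:390],None,fx=4.4,fy=4.2); cv2.imwrite("pics/crop.png",a[:590,:792])
E
```

```text
top depth (650.6353759765625, 15.797565460205078) (150.20193481445312, 88.4037857055664) 16.272253036499023
top white (650.9931640625, 15.35500717163086) (148.31314086914062, 87.01451873779297) 16.178667068481445
top both (650.9931640625, 15.35500717163086) (148.31314086914062, 87.01451873779297) 16.178667068481445
btn 124 [0.66763062 0.02068956 0.06733152] [0.66789656 0.02038019 0.06744591]
front 488 [ 0.5685827  -0.00489735  0.04315465]
lid ((233.04049682617188, 275.9206237792969), (19.045696258544922, 19.582727432250977), 32.65316390991211) [[0.51322815 0.23747628 0.006     ]]
stub 51 [0.50791933 0.23074225 0.0674413 ] 1.1297941963800293
side depth (647.3939208984375, 20.676189422607422) (149.62730407714844, 95.85455322265625) 16.081871032714844
side white (649.8781127929688, 14.509552001953125) (151.47988891601562, 92.10470581054688) 16.095659255981445
side both (648.5510864257812, 16.623367309570312) (149.65318298339844, 87.31258392333984) 16.137916564941406
btn 105 [0.66550126 0.0234085  0.06683124] [0.66541928 0.02290879 0.06670528]
front 690 [0.59559717 0.02448674 0.04231846]
lid ((303.9425964355469, 359.9963073730469), (10.822010040283203, 14.433537483215332), 90.62432098388672) [[0.5137063  0.23720555 0.006     ]]
stub 82 [0.50120737 0.2676585  0.07547446] 0.7327142471391062
```

View pics/crop.png

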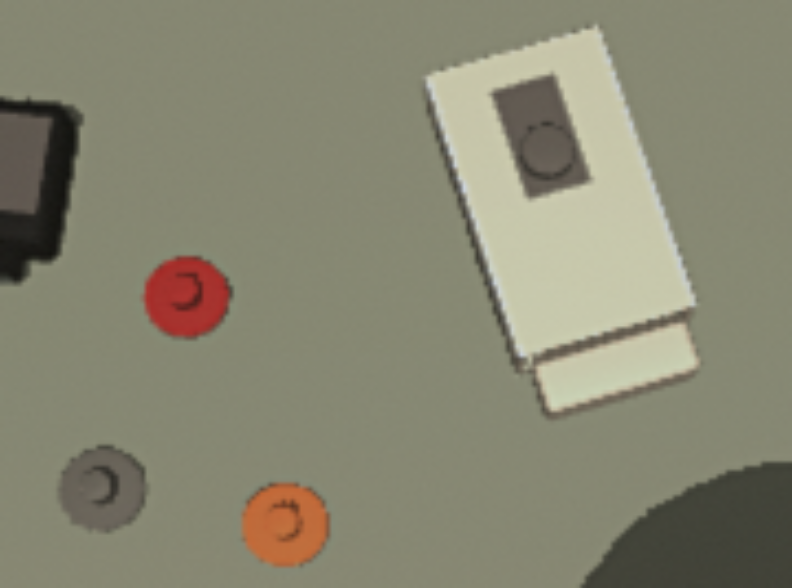

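The crop confirms it: the button sits in its slot at crop (547,150), the tray is home, and the grey lid is at (102,488). The dispenser is at (0.651, 0.0155) with yaw 16.2°, and the measured button agrees with the model. Now I press it.

```bash
cat >> h.py <<'E'
YAW=np.radians(16.2); C=np.array([.6507,.0155]); X=np.array([np.cos(YAW),np.sin(YAW)]); Y=np.array([-X[1],X[0]])
LID=np.array([.5133,.2374])
def at(dx,dy,z): return np.r_[C+dx*X+dy*Y,z]
def F(): return np.array(r.get_state()["ft_force"])
E
python3 - <<'E'
from h import *
Q=down(YAW)
r.reach(at(.018,0,.16),Q); r.gripper_to(0.0,10)
r.move_linear(at(.018,0,.078),rate=.1); r.sleep(.2); f0=F(); print(f0)
z=.072
while z>.0605:
    r.move_linear(at(.018,0,z),rate=.03); f=F()-f0; s=r.get_state(); print(round(z,4),s["ee_pos"].round(4),f.round(2))
    if f[2]>9: break
    z-=.001
r.sleep(.2)
r.move_linear(at(.018,0,.16),rate=.15); r.sleep(.3)
print(r.get_state()["time_s"])
p,d=r.capture("top"); cv2.imwrite("pics/top1.png",p[:,:,::-1]); np.save("top1.npy",d)
p,d=r.capture("side"); cv2.imwrite("pics/side1.png",p[:,:,::-1])
E
```

```text
[-0.22277814  0.67663996  0.7472784 ]
0.072 [0.6678 0.0206 0.0716] [-0.16 -1.01 -0.81]
0.071 [0.668  0.0205 0.071 ] [-0.33 -0.29 -1.03]
0.07 [0.668  0.0205 0.07  ] [ 0.62 -1.25 -0.79]
0.069 [0.668  0.0205 0.0689] [ 1.99 -0.8  -0.73]
0.068 [0.668  0.0206 0.068 ] [-0.55 -1.43 -0.84]
0.067 [0.668  0.0205 0.0671] [-0.8  -1.02  0.56]
0.066 [0.668  0.0205 0.0659] [ 0.51 -0.02  1.11]
0.065 [0.6678 0.0205 0.0647] [-0.71 -1.52  0.02]
0.064 [0.6679 0.0205 0.0638] [ 0.09  0.09 -1.05]
0.063 [0.6681 0.0206 0.0633] [-0.47 -0.39  3.79]
0.062 [0.6682 0.0205 0.0621] [-0.48 -1.01  3.02]
0.061 [0.6682 0.0205 0.0612] [-0.61 -0.22  4.66]
9.4917
```

View pics/side1.png

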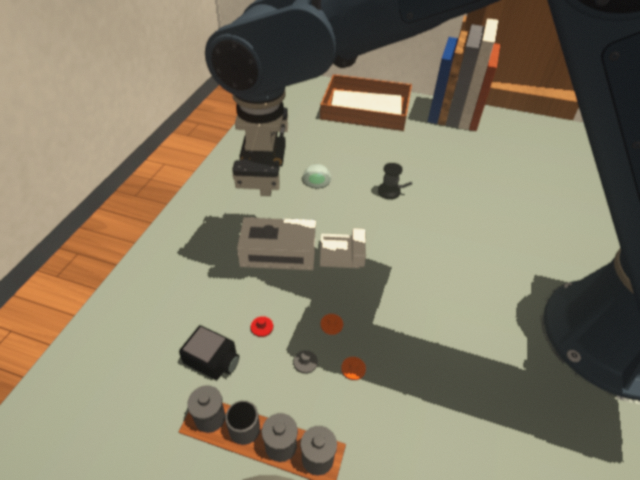

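The side view shows the tray out at (343,248) and the bystanders and lids untouched. Next I pick the grey lid.

```bash
python3 - <<'E'
from h import *
Q=down(YAW)
r.reach(np.r_[LID,.13],Q); r.gripper_to(0.036,12)
r.move_linear(np.r_[LID,.04],rate=.15); r.sleep(.1); f0=F()
r.move_linear(np.r_[LID,.0095],rate=.05); print((F()-f0).round(2))
r.gripper_to(0.0,12); s=r.get_state(); print(s["grip_width"],s["gripper_force"],s["ee_pos"])
r.move_linear(np.r_[LID,.12],rate=.12); s=r.get_state(); print(s["grip_width"],s["gripper_force"],s["time_s"])
p,d=r.capture("side"); cv2.imwrite("pics/side2.png",p[:,:,::-1])
u,v=proj("side",np.r_[LID,.12])[0].astype(int); print(u,v)
cv2.imwrite("pics/c2.png",cv2.resize(p[max(v-70,0):v+70,u-80:u+80,::-1],None,fx=4,fy=4))
E
```

```text
[-1.07 -0.77  0.42]
0.015716080296790818 12.000180333852768 [0.51341217 0.2374458  0.00969771]
0.015511032112598633 11.99998676776886 14.55
304 322
```

View pics/c2.png

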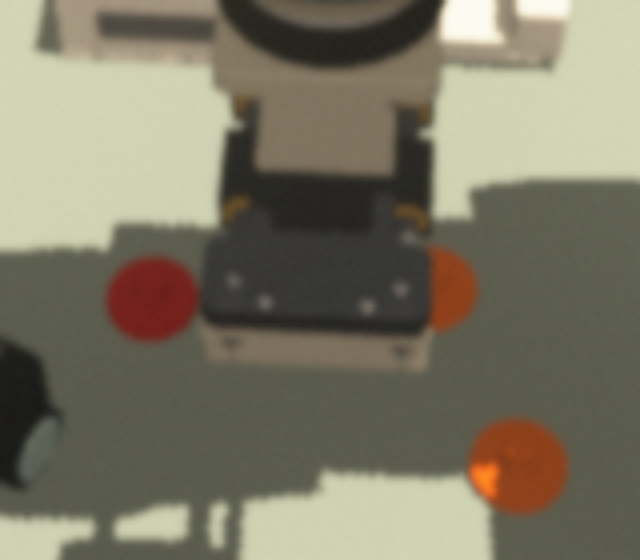

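The grey lid is gone from the shelf and the pads hold 15.5 mm at 12 N, so it is gripped. The red and orange decoys, around crop (152,298) and (520,465), have not moved. Now the placing.

```bash
python3 - <<'E'
from h import *
Q=down(YAW)
r.reach(at(-.122,0,.12),Q); print(r.get_state()["grip_width"])
r.move_linear(at(-.122,0,.05),rate=.12); r.sleep(.15); f0=F()
r.move_linear(at(-.122,0,.024),rate=.05)
for z in(.0225,.0215,.0205,.0198):
    r.move_linear(at(-.122,0,z),rate=.02); f=F()-f0; print(z,f.round(2))
    if f[2]>4: break
r.gripper_to(.023,5); r.sleep(.3); s=r.get_state(); print(s["grip_width"],s["gripper_force"],s["ee_pos"])
r.move_linear(at(-.122,0,.12),rate=.12)
r.move_linear(at(-.29,0,.14),rate=.25); r.gripper_to(0,10)
p,d=r.capture("side"); cv2.imwrite("pics/side3.png",p[:,:,::-1]); a=cv2.resize(p[190:300,220:400,::-1],None,fx=4.4,fy=4.4)
q,d=r.capture("top"); cv2.imwrite("pics/top3.png",q[:,:,::-1]); np.save("top3.npy",d); print(proj("top",at(-.122,0,.02)),r.get_state()["time_s"])
cv2.imwrite("pics/c3.png",a)
E
```

```text
0.01575771876364891
0.0225 [0.49 0.64 2.15]
0.0215 [-0.13  0.66  0.05]
0.0205 [0.42 0.32 1.28]
0.0198 [0.95 1.04 0.2 ]
0.022697749016194375 0.0 [ 0.53353163 -0.01853246  0.01980146]
[[353.91580139 262.65355769]] 21.3417
```

View pics/c3.png

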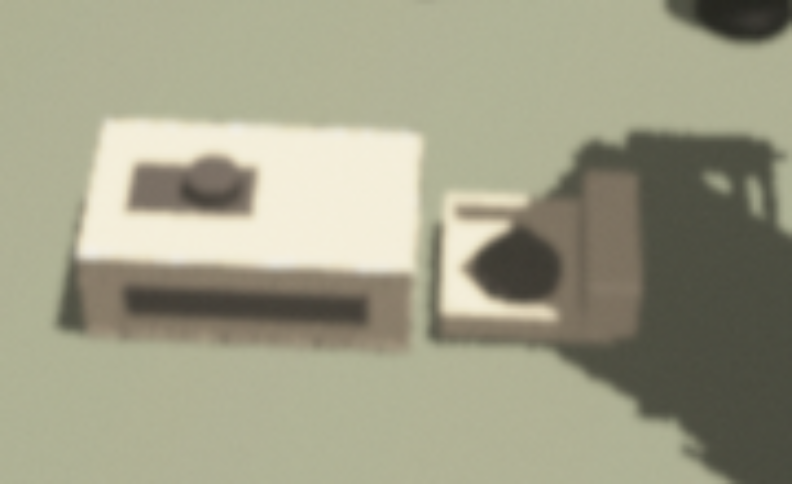

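View pics/top3.png

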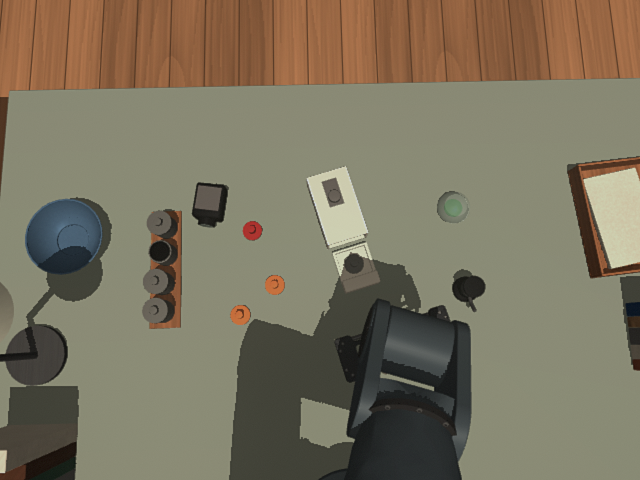

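The lid sits flat in the pocket with its stub upright, at top (353,262), which is the predicted centre. The button is up. Now I push the tray by feel.

```bash
python3 - <<'E'
from h import *
z=.014
r.move_linear(at(-.235,0,.10),rate=.2); r.move_linear(at(-.235,0,z),rate=.12); r.sleep(.2)
def m(n=4):
    a=[]
    for _ in range(n): a.append(F()); r.sleep(.02)
    return np.mean(a,0)
f0=m(8); push=lambda n=4:-(m(n)-f0)[:2]@X
log=[];x=-.235;con=None
while x<-.070:
    step=.004 if x<-.119 else .0006
    x+=step; r.move_linear(at(x,0,z),rate=.05 if step>.002 else .02)
    p=push(2 if step>.002 else 4); log.append((round(x*1000,1),round(p,1)))
    if p>13.5: print("stop");break
    if step>.002 and p>9: print("early");break
s=r.get_state(); print(log,s["ee_pos"],s["time_s"])
E
```

```text
stop
[(-231.0, np.float64(-0.6)), (-227.0, np.float64(-0.4)), (-223.0, np.float64(-0.6)), (-219.0, np.float64(0.2)), (-215.0, np.float64(0.8)), (-211.0, np.float64(0.4)), (-207.0, np.float64(-0.1)), (-203.0, np.float64(0.2)), (-199.0, np.float64(-0.6)), (-195.0, np.float64(-0.1)), (-191.0, np.float64(-0.5)), (-187.0, np.float64(0.4)), (-183.0, np.float64(1.8)), (-179.0, np.float64(0.9)), (-175.0, np.float64(1.9)), (-171.0, np.float64(2.1)), (-167.0, np.float64(1.6)), (-163.0, np.float64(1.6)), (-159.0, np.float64(1.7)), (-155.0, np.float64(1.9)), (-151.0, np.float64(2.2)), (-147.0, np.float64(1.9)), (-143.0, np.float64(2.7)), (-139.0, np.float64(2.7)), (-135.0, np.float64(3.5)), (-131.0, np.float64(3.3)), (-127.0, np.float64(3.2)), (-123.0, np.float64(4.1)), (-119.0, np.float64(3.9)), (-118.4, np.float64(6.8)), (-117.8, np.float64(8.6)), (-117.2, np.float64(8.3)), (-116.6, np.float64(9.6)), (-116.0, np.float64(8.8)), (-115.4, np.float64(9.2)), (-114.8, np.float64(10.1)), (-114.2, np.float64(9.3)), (-113.6, np.float64(10.3)), (-113.0, np.float64(8.1)), (-112.4, np.float64(7.0)), (-111.8, np.float64(6.2)), (-111.2, np.float64(5.3)), (-110.6, np.float64(5.2)), (-110.0, np.float64(5.1)), (-109.4, np.float64(4.5)), (-108.8, np.float64(2.9)), (-108.2, np.float64(2.9)), (-107.6, np.float64(4.0)), (-107.0, np.float64(4.6)), (-106.4, np.float64(4.5)), (-105.8, np.float64(5.2)), (-105.2, np.float64(7.4)), (-104.6, np.float64(9.9)), (-104.0, np.float64(12.6)), (-103.4, np.float64(15.8))] [ 0.54950477 -0.01380369  0.01386097] 39.4833
```

The force peaked at 10 N, dropped, then met the firm stop near 9 mm beyond home. I back off slowly and check.

```bash
python3 - <<'E'
from h import *
z=.014
r.move_linear(at(-.125,0,z),rate=.02); r.move_linear(at(-.20,0,z),rate=.08)
r.move_linear(at(-.26,0,.15),rate=.2); r.sleep(.5)
p,d=r.capture("side"); cv2.imwrite("pics/c4.png",cv2.resize(p[190:300,220:400,::-1],None,fx=4.4,fy=4.4))
q,d=r.capture("top"); P=cloud("top",d); print(r.get_state()["time_s"])
B=(P[...,:2]-C)@np.c_[X,Y]; k=(P[...,2]>.035)&(P[...,2]<.05)&(abs(B[...,1])<.034)&(B[...,0]<-.078)&(B[...,0]>-.2)
print("front panel x",np.percentile(B[k][:,0],[2,50,98]), "home: -.103")
E
```

```text
43.2917
front panel x [-0.10329477 -0.09120633 -0.07859046] home: -.103
```

View pics/c4.png

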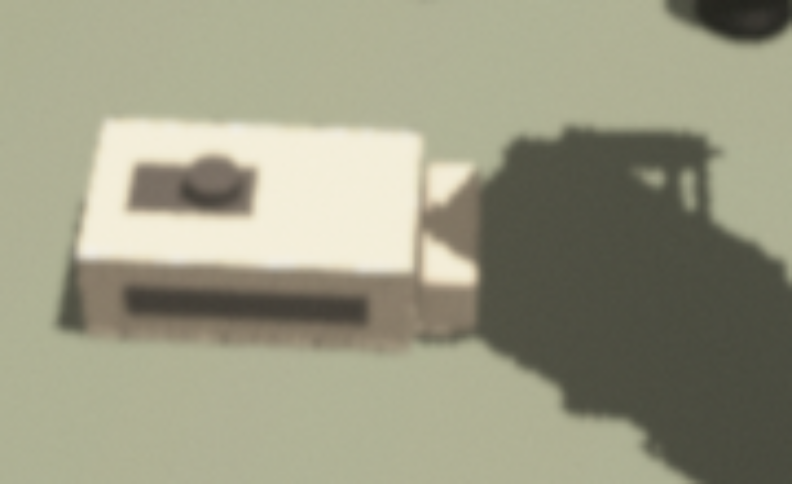

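The tray stays in, with its front panel at crop (450,220) and x = -0.103, which is home. The button is up at crop (213,180), and the robot is clear.

```bash
python3 -c "
from bench import r
print(r.hand_in())"
```

```text
the job is handed in; nothing more can be done
None
```

I handed the job in: the tray popped out, the grey lid went flat into its pocket, and the tray is latched home with the button up; measured push force peaked at about 16 N, and the verdict wasn't shown.

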